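Fix the drive cover with a push rivet

TASK

One corner of the drive housing's cover is still open: take the push rivet (the fastener with its centre pin standing up) from the wooden stand, seat it fully in the empty hole with the flange down on the cover and the pin still up, and only then press the pin in until it is flush with the collar, so that the legs spread and lock. Press firmly but with care, never above 15 N on the cover; leave the other fasteners and everything else on the bench where they are.

Things in the scene. Friction and masses are not known exactly. Their poses are not given: they have to be found in the camera images.
- rivet: black push rivet, upright in one hole of the stand; the only one with a pin standing up. Origin: centre of the flange's underside; z up. Flange 28 mm dia, z 0 to 3 mm; grip the collar above it, 18 mm dia, z 3 to 13. Shank 12 mm dia from z 0 to -18.5, blunt foot, bevelled to 11.2 mm dia at z -20. About 35 g.
- pin (a joint): travel of the rivet's centre pin, m: 0 at the start (top 10 mm proud of the collar), 0.010 flush with the collar's top, at a hard stop. It takes about 10 N to move and stays where left. As it goes in, two legs (z -7 to -16) spread out of the shank's sides along the rivet's x, to 17.4 mm over them at flush: then they no longer pass the hole either way.
- pin_top (a point): centre of the pin's flat grey top, 11 mm dia; 23 mm above the rivet's origin at the start, 13 mm when flush.
- hole (a point): centre of the cover's one empty hole, at the cover's top face (z up, axes as the housing's). Sharp-edged through hole, 13 mm dia, in a 5 mm plate, open space over 40 mm deep below. Seated rivet: its origin on this point, flange on the plate.
- housing: grey drive housing fixed to the bench, 200 (x) x 160 (y) x 58 mm high; origin: centre of its underside. Its aluminium cover, 208 x 168 mm, on a springy seal, sinks about 1 mm per 20 N. Hole 60 mm to -x, 42 mm to +y of the centre; at the other corners (75 and 58 mm out) identical fixed rivets, 13 mm high, pins flush. A motor stands out at -y.
- stand: wooden fastener stand fixed to the bench, 50 (x) x 180 (y) x 30 mm (z), origin: centre of its underside; three 16 mm holes in a row at y -60, 0, 60 mm, one fastener hanging by its flange in each (flange undersides 30 mm above the bench).
- plug: black blanking plug in the stand: same flange and foot as the rivet, low dome, no pin. Origin as for the rivet. To be left alone.
- bolt: black plastic hex bolt in the stand: 28 mm flange, 18 mm hex head 10 mm high, no pin. Origin as for the rivet. To be left alone.
- bar_stub: steel round-bar stub standing on end, 28 mm dia, 45 tall; bystander (origin at its underside)
- screwdriver: screwdriver lying down, 200 mm long; bystander
- square_tube: offcut of 20 mm square steel tube, 120 mm long; bystander (origin at its underside)
- hammer: hammer lying down, 300 mm long; bystander
- tin: open aluminium cup, 80 mm dia, 80 tall; bystander (origin at its underside)
- sanding_block: cork sanding block, 110 x 65 x 35 mm; bystander (origin at its underside)

How it is judged:
On the way, in this order (a step that is already met when the one before it is completed fails the run):
1. the rivet sits in the hole, flange within 2 mm of the cover and 2 mm of the hole's centre, pin still up (in by less than 3 mm) (z of rivet in the frame of hole between -0.002 and 0.002 m and horizontal distance between rivet and hole below 0.002 m and angle between rivet's own z axis and vertical below 0.12 rad and value of joint pin below 0.003 m), for 0.2 s.
2. with the rivet seated, the pin is pressed in to within 1.5 mm of flush (z of rivet in the frame of hole between -0.002 and 0.002 m and horizontal distance between rivet and hole below 0.002 m and angle between rivet's own z axis and vertical below 0.12 rad and value of joint pin above 0.0085 m), for 0.2 s.
At the end, for the whole second after the job is handed in: the rivet rests in the empty hole, upright (within 0.12 rad), its flange within 2 mm of the cover and its axis within 2 mm of the hole's, its pin within 1.5 mm of flush (travel over 8.5 mm), released and still (all of step 2 and linear speed of rivet below 0.02 m/s); the robot touches nothing.
It fails at once if the rivet is pressed on the housing or its cover with more than 15 N (contact force between rivet and housing above 15 N).
It fails at once if the robot presses on the housing, its cover or the fixed rivets with more than 15 N (contact force between the arm and housing above 15 N).
It fails at once if the robot's fingers press on the housing or its cover with more than 15 N (contact force between the fingers and housing above 15 N).
It fails at once if the plug or the bolt is moved more than 15 mm (distance of any of plug, bolt from where it was at the start of the episode above 0.015 m).
It fails at once if a bystander is moved more than 30 mm (distance of any of bar_stub, screwdriver, square_tube, hammer, tin, sanding_block from where it was at the start of the episode above 0.03 m).
It also fails if it takes over 72 s, if anything falls off the work surface, if the arm or the gripper's body presses on something with over 40 N, if the wrist force passes 120 N, or if a joint passes its speed limit or range.

ROBOT

A 6-joint arm with a two-finger parallel gripper is mounted at the origin on the work surface. World frame = base frame: x ahead of the robot, y to its left, z up, the work surface at z = 0. Lengths are in m, angles in rad, forces in N, time in s.
With the tool pointing down it reaches from about 0.35 to 0.775 m from the base axis. Payload 5.5 kg.
Tool frame: the origin (TCP) lies at the very end of the fingers, on their centre line; the grasp point (between the pads) lies 19 mm behind it (env.grip_depth is the distance from the TCP to the grasp point, in m); z points along the fingers, y is the direction in which the jaws open and shut (so a half turn about z gives the same grasp; the last joint's range is limited). The gripper opens to 85 mm and grips with 20 to 120 N. Pads are 22 mm wide; open, the fingers measure 114 mm over their backs; the gripper's body (76 mm by 85 mm) begins 54 mm behind the grasp point. The pads swing forward as they close: fully open they stand 13 mm farther back than shut.
Start: joints at [-1.4, 0.313, 0.046, 1.304, 0, 1.431], TCP at [0.176, -0.547, 0.231] pointing down, gripper open.
Joint ranges: [-2.76, 2.76], [-0.86, 1.69], [-1.03, 1.26], [-2.2, 2.34], [-1.47, 1.5], [-3.14, 3.14]. Speed limits (rad/s): [2.57, 2.57, 3.14, 3.14, 3.14, 3.14].

INTERFACE

Orientations are given as a unit quaternion [w, x, y, z].
In Python, from workcell import env gives the robot as it stands.
- The arm moves only by the tool step_arm, never from a script. Its argument "series" is a list of rows, each a list of 3 entries, a list of its own where there are three numbers: the shift along the world's x, y, z in cm, then the turn about the world's z in rad, then the closure in counts, from 0 (fully open) to 255 (shut). A call has 1 to 5 rows; each row is the pose to reach, as a shift and turn from the pose measured when the call began; what a row does not reach only later rows make up. A row lasts 1/8 s, in which the tool goes at most 62.5 mm and 10.7 degrees, less where a joint would pass 70% of its speed; a pose out of reach is approached as far as the arm can. A call with a gripper value outside its range is refused whole. The fingers move at their own pace and stop on an object; "newtons" is the grip in N (left out, the last holds). Time passes only in rows, so rows that repeat a pose let the fingers close. It gives the time, the measured TCP pose, the force and the opening at its end, in the units of the state.
- env.get_state(): the state, without advancing time (a new reading comes with each control period).
- env.read_camera(name): name is "scene" or "top" or "wrist"; returns a dict with "frame" (400x640x3 uint8, red, green, blue), "vertical_fov" (degrees; the focal length in pixels is half the picture's height over the tangent of half this angle, whatever the lens; pixels are square), "cx", "cy" (the principal point, pixels), "camera_from_world" (4x4, takes a point from world to camera coordinates). Camera axes: x right, y down, z forward; pixel columns grow to the right and rows downward; lengths in m; the calibration is good to about 2 mm. The wrist camera is an equidistant fisheye: a pixel r from the principal point sees the ray r / f radians off the axis. A picture is of the moment at which its call begins. There is no depth.
- env.hand_in(): hands the job in, once; it reports no verdict.
The state is a dict: "clock": time; "joint_pos": joint angles; "qvel": joint speeds; "tau": joint torques, N m; "tcp_pos": TCP position; "orientation": TCP orientation; "wrist_force": force on the tool from outside, world axes, zero at the start; "ft_torque": the same for the moment, N m; "finger_gap": finger opening in m.
Only numpy, scipy, OpenCV 4.12 (cv2) and the standard library are available. Lean on these libraries where they do the work, as an engineer would, in place of code of your own. Each camera call takes 0.05 s, during which the arm holds its last target.

## Working session

There is one attempt and no reset: what is moved stays moved. The work goes in short steps, Python scripts to look and compute and a tool call to move; the robot and the scene stay as the last step left them, time stands still between calls to the robot, and variables do not carry over. Pictures are saved under pics/ and viewed, and the job is handed in when it is done.

Besides the shell and the picture viewer there is one more tool, called after ">>>" in YAML: its name, and indented under it one key for each argument. step_arm: Moves the arm, as the interface text tells. Its arguments: {"type":"object","properties":{"series":{"type":"array"},"newtons":{"type":"number"}},"required":["series"]}

```bash
ls; mkdir -p pics
python3 - <<'E'
from workcell import env
import cv2,numpy as np
for n in ["scene","top","wrist"]:
    d=env.read_camera(n); cv2.imwrite(f"pics/{n}0.png",d["frame"][:,:,::-1]); print(n,d["vertical_fov"],d["cx"],d["cy"]); print(np.round(d["camera_from_world"],4).tolist())
s=env.get_state(); print({k:np.round(v,4).tolist() for k,v in s.items()}, env.grip_depth)
E
```

```text
pics
scene 50.27926162717909 314.57708383496083 199.283363246897
[[0.3132, 0.9494, -0.0214, -0.1652], [0.6283, -0.224, -0.745, -0.3208], [-0.7121, 0.2199, -0.6667, 1.8855], [0.0, 0.0, 0.0, 1.0]]
top 47.64088717157402 313.37307173751856 200.2869759338467
[[-0.015, -0.9999, -0.0013, -0.0234], [-0.9857, 0.015, -0.1681, 0.5761], [0.1681, -0.0012, -0.9858, 1.2653], [0.0, 0.0, 0.0, 1.0]]
wrist 65.70646984690485 309.53949890586904 201.76974779645516
[[0.3067, -0.9518, -0.001, -0.5725], [-0.9123, -0.2943, 0.2846, -0.0363], [-0.2712, -0.0864, -0.9586, 0.3801], [0.0, 0.0, 0.0, 1.0]]
{'clock': 0.15, 'joint_pos': [-1.3996, 0.3138, 0.0453, 1.3036, 0.0, 1.4312], 'qvel': [0.0019, -0.0028, 0.0043, -0.0013, -0.0021, 0.0008], 'tau': [0.0019, -48.1066, 29.8815, 0.0139, -0.0, 0.0], 'tcp_pos': [0.1758, -0.5471, 0.2306], 'orientation': [-0.0007, 0.988, 0.1548, -0.0], 'wrist_force': [0.4503, -0.6752, 1.26], 'ft_torque': [-0.039, -0.0326, -0.046], 'finger_gap': 0.0854} 0.0187
```

View pics/scene0.png

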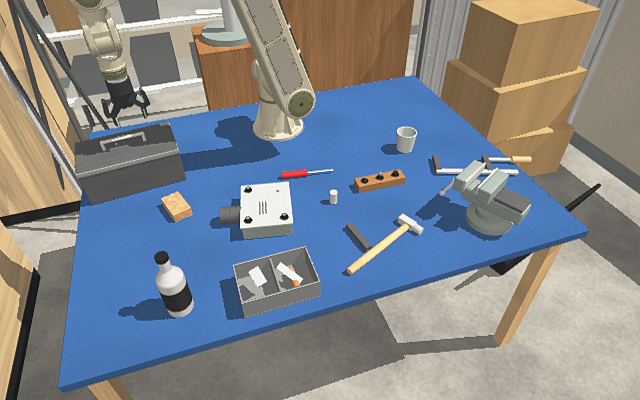

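View pics/top0.png

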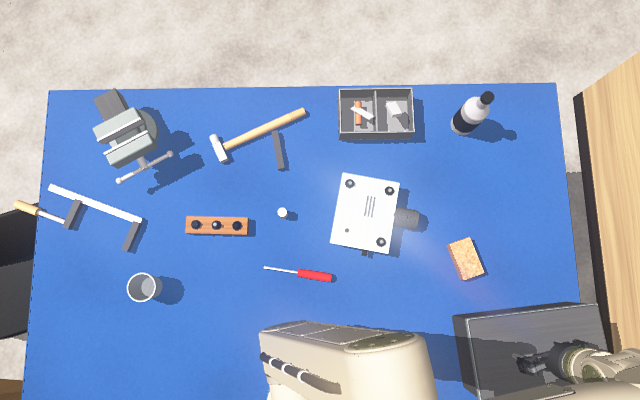

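View pics/wrist0.png

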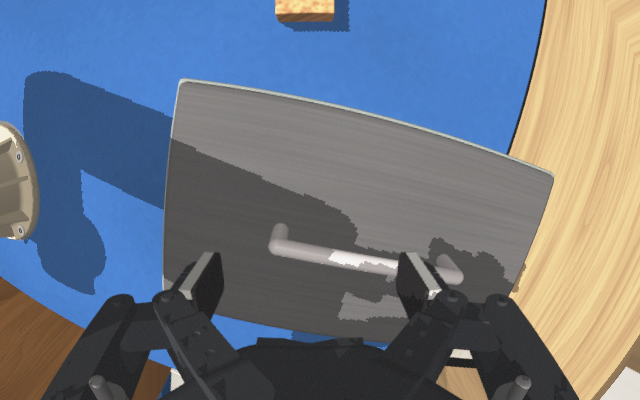

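The scene and top views show the housing at about (365,213) in the top view, with its empty hole near (347,231). The stand is at about (217,226) with fasteners at columns 196, 216 and 237. Next I'll zoom in and measure.

```bash
cat > h.py <<'E'
from workcell import env
import cv2,numpy as np
def cam(n):
    d=env.read_camera(n); d["name"]=n; d["f"]=200/np.tan(np.radians(d["vertical_fov"]/2)); return d
def ray(d,u,v):
    T=d["camera_from_world"]; x=(u-d["cx"])/d["f"]; y=(v-d["cy"])/d["f"]
    if d["name"]=="wrist":
        r=np.hypot(x,y); c=np.array([x*np.sinc(r/np.pi),y*np.sinc(r/np.pi),np.cos(r)])
    else: c=np.array([x,y,1.])
    return -T[:3,:3].T@T[:3,3], T[:3,:3].T@c
def onz(d,u,v,z):
    o,k=ray(d,u,v); return o+k*(z-o[2])/k[2]
def proj(d,p):
    T=d["camera_from_world"]; c=T[:3,:3]@np.array(p)+T[:3,3]
    if d["name"]=="wrist":
        r=np.hypot(c[0],c[1]); th=np.arctan2(r,c[2]); s=th/max(r,1e-9)
        return d["cx"]+d["f"]*c[0]*s, d["cy"]+d["f"]*c[1]*s
    return d["cx"]+d["f"]*c[0]/c[2], d["cy"]+d["f"]*c[1]/c[2]
def two(d1,p1,d2,p2):
    o1,k1=ray(d1,*p1);o2,k2=ray(d2,*p2)
    A=np.stack([k1,-k2],1); t=np.linalg.lstsq(A,o2-o1,rcond=None)[0]
    a=o1+k1*t[0];b=o2+k2*t[1]; return (a+b)/2,np.linalg.norm(a-b)
def crop(d,u0,v0,u1,v1,s,name):
    cv2.imwrite("pics/"+name,cv2.resize(d["frame"][v0:v1,u0:u1,::-1],None,fx=s,fy=s,interpolation=cv2.INTER_CUBIC))
E
python3 - <<'E'
from h import *
t=cam("top"); s=cam("scene")
crop(t,180,160,420,260,3.3,"tc.png"); crop(s,340,155,420,205,8,"sc.png")
for uv in [(196,225),(216,225),(237,226)]: print(onz(t,*uv,.043).round(3))
print(onz(t,347,231,.058).round(3))
for uv in [(349,184),(389.5,191),(381,242)]: print(onz(t,*uv,.071).round(3))
E
```

```text
[0.509 0.308 0.043]
[0.509 0.25  0.043]
[0.505 0.189 0.043]
[ 0.484 -0.126  0.058]
[ 0.618 -0.135  0.071]
[ 0.596 -0.25   0.071]
[ 0.45  -0.22   0.071]
```

View pics/tc.png

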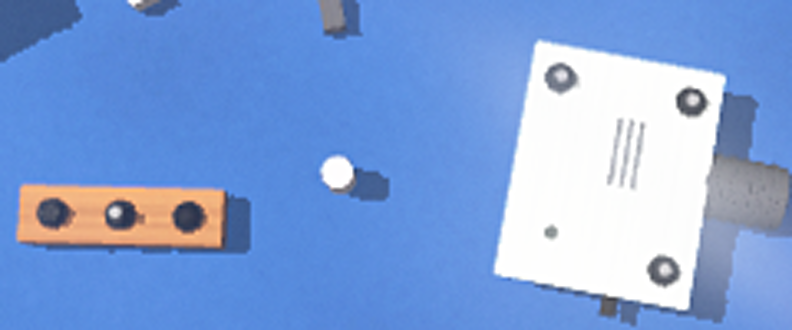

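View pics/sc.png

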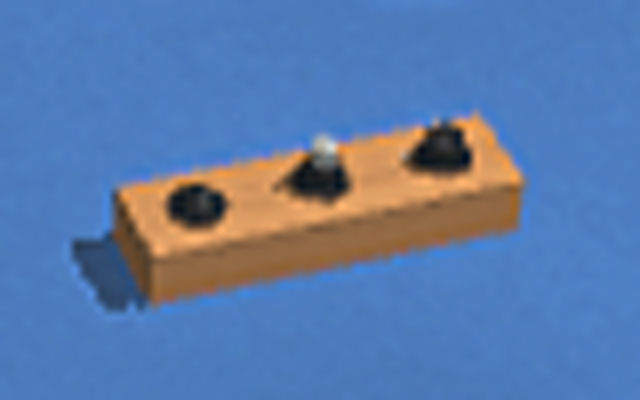

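The rivet is the middle fastener: a bright pin shows at top (216,225). It lies at about (0.507, 0.249). The hole is near (0.484, -0.126). I'll move past the hole first, turning so that the jaws open along x.

>>> step_arm:
  series:
    - [[3.5, 4.8, 0], 0.18, 0]
    - [[7, 9.6, 0], 0.36, 0]
    - [[10.5, 14.4, 0], 0.54, 0]
    - [[14, 19.2, 0], 0.72, 0]
    - [[17.5, 24, 0], 0.9, 0]

```text
clock: 0.88
tcp_pos: [0.3516, -0.3057, 0.231]
orientation: [-0.0, 0.821, 0.571, -0.0]
wrist_force: [1.3, 0.0, 0.3]
finger_gap: 0.0853
```

>>> step_arm:
  series:
    - [[3.2, 4.6, -0.5], 0.18, 0]
    - [[6.5, 9.2, -1], 0.36, 0]
    - [[9.7, 13.8, -1.5], 0.36, 0]
    - [[13, 18, -2], 0.36, 0]
    - [[13, 18, -2], 0.36, 0]

```text
clock: 1.5
tcp_pos: [0.4829, -0.1226, 0.2104]
orientation: [-0.0, 0.703, 0.711, 0.0]
wrist_force: [0.5, -0.6, -0.1]
finger_gap: 0.0855
```

Run:
```python
from h import *
w=cam("wrist"); s=env.get_state(); print(s["clock"],s["tcp_pos"],s["orientation"],s["wrist_force"])
crop(w,0,0,640,400,1.2,"w1.png")
T=w["camera_from_world"];print(-T[:3,:3].T@T[:3,3], T[:3,:3].round(3))
print(proj(w,[.484,-.126,.058]),proj(w,s["tcp_pos"]))
```

```text
1.55 [ 0.48208385 -0.12402302  0.2105831 ] [-4.01063551e-04  7.03780652e-01  7.10417132e-01 -3.62575474e-04] [ 0.60372547 -0.08756661 -0.41491825]
[ 0.48291031 -0.04791531  0.35413254] [[ 1.     0.012 -0.   ]
 [ 0.012 -0.959  0.285]
 [ 0.003 -0.285 -0.959]]
(np.float64(309.7964740886132), np.float64(192.19388781168112)) (np.float64(306.2775616300169), np.float64(263.2933549525039))
```

View pics/w1.png

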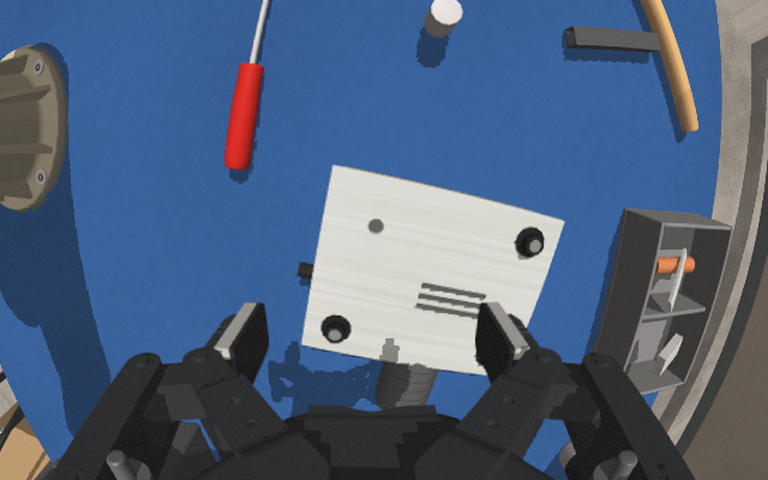

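The wrist view shows the empty hole at (376,226) in the enlarged picture, which is (313,188) in the original, with fixed rivets at the other corners. I'll refine that by centroid, then move to the rivet.

```bash
cat >> h.py <<'E'
def dark(d,u,v,r,th,lo=5):
    u0,v0=int(u)-r,int(v)-r; g=cv2.cvtColor(d["frame"],cv2.COLOR_RGB2GRAY)[v0:v0+2*r+1,u0:u0+2*r+1]
    n,l,st,c=cv2.connectedComponentsWithStats((g<th).astype(np.uint8))
    return [(st[i,4],(c[i]+[u0,v0]).round(2),st[i,2:4].tolist()) for i in range(1,n) if st[i,4]>lo]
E
python3 - <<'E'
from h import *
w=cam("wrist"); 
r=dark(w,313,188,12,170); print(r)
for a in r: print(onz(w,*a[1],.058))
f=[(530,240),(335,327)]
for a in f: print(onz(w,a[0]/1.2,a[1]/1.2,.067))
t=cam("top"); r=dark(t,347,231,5,190,2); print(r)
for a in r: print(onz(t,*a[1],.058))
E
```

```text
[(np.int32(129), array([313.88, 186.46]), [13, 12])]
[ 0.48702034 -0.12167195  0.058     ]
[ 0.61878901 -0.13142822  0.067     ]
[ 0.45144184 -0.21347047  0.067     ]
[]
```

>>> step_arm:
  series:
    - [[0.5, 6, 0], 0, 0]
    - [[1, 12, 0], 0, 0]
    - [[1.5, 18, 0], 0, 0]
    - [[2, 24, -1], 0, 0]
    - [[2.3, 30, -2], 0, 0]

```text
clock: 2.28
tcp_pos: [0.5049, 0.1744, 0.1912]
orientation: [0.0, 0.706, 0.708, 0.0]
wrist_force: [1.2, -0.5, 0.1]
finger_gap: 0.0854
```

Run:
```python
from h import *
w=cam("wrist"); s=env.get_state(); print(s["clock"],s["tcp_pos"],s["orientation"],s["wrist_force"])
crop(w,0,0,640,400,1.2,"w2.png")
print(proj(w,[.507,.249,.053]))
```

```text
2.325 [0.50389108 0.18077653 0.18967101] [-0.00186133  0.70410577  0.71009191  0.00104319] [ 0.66174407  3.21638292 -0.90964673]
(np.float64(311.0608804034129), np.float64(112.2544614484293))
```

View pics/w2.png

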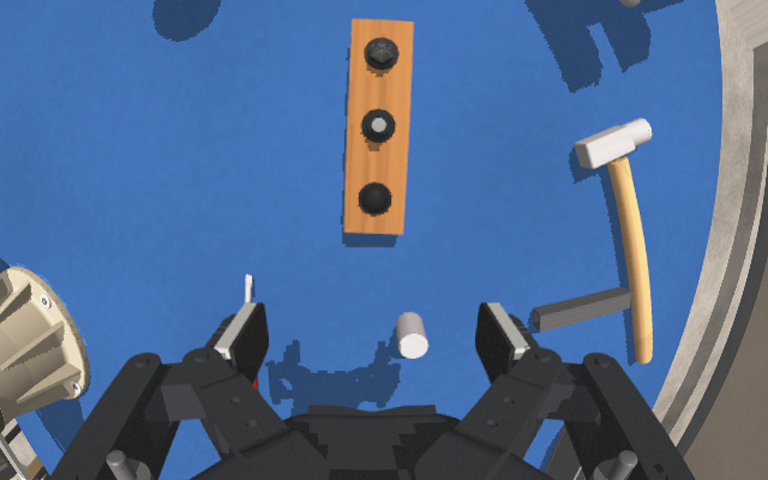

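The rivet, with its grey pin top, is at (378,125) in the enlarged picture, between the hex bolt and the dome plug. I'll move over it and look again once the arm has settled.

>>> step_arm:
  series:
    - [[0.2, 3, -1.5], 0, 0]
    - [[0.3, 6, -3], 0, 30]
    - [[0.3, 7, -4.5], 0, 60]
    - [[0.3, 7, -5], 0, 90]
    - [[0.3, 7, -5], 0, 90]

```text
clock: 2.95
tcp_pos: [0.5068, 0.2493, 0.1395]
orientation: [-0.002, 0.705, 0.709, 0.001]
wrist_force: [-0.3, 0.5, 0.9]
finger_gap: 0.0557
```

Run:
```python
from h import *
w=cam("wrist"); s=env.get_state(); print(s["clock"],s["tcp_pos"],s["orientation"],s["finger_gap"])
crop(w,160,60,480,300,2.5,"w3.png")
print(proj(w,[.507,.249,.053]), proj(w,s["tcp_pos"]))
```

```text
3.0 [0.50719972 0.24947532 0.13999091] [-0.00174981  0.7047552   0.7094477   0.00100286] 0.0550415811033022
(np.float64(308.87297385529143), np.float64(210.19911792466806)) (np.float64(308.625693669853), np.float64(260.9780906995109))
```

View pics/w3.png

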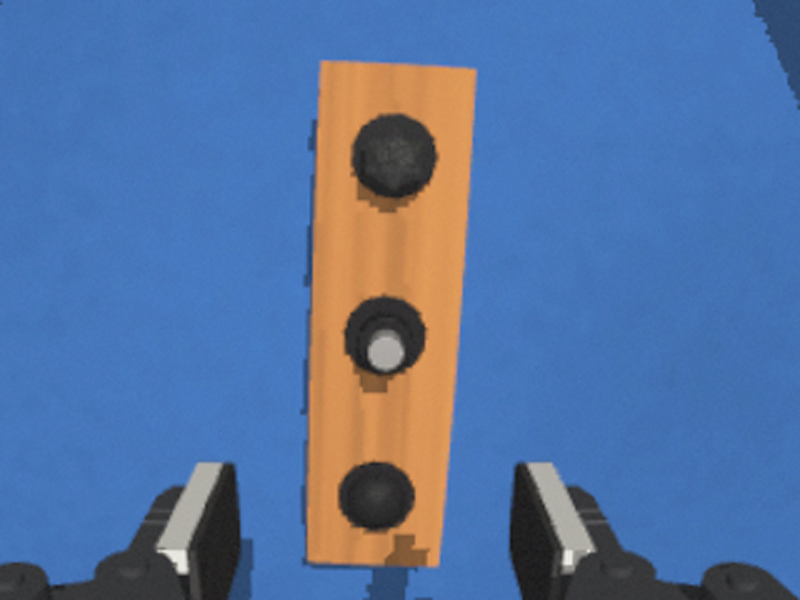

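Run:
```python
from h import *
w=cam("wrist"); hsv=cv2.cvtColor(w["frame"],cv2.COLOR_RGB2HSV)
m=((hsv[...,1]<40)&(hsv[...,2]>110)).astype(np.uint8)
n,l,st,c=cv2.connectedComponentsWithStats(m)
for i in range(1,n):
    if abs(c[i][0]-314)<15 and abs(c[i][1]-200)<15: print(st[i],c[i],onz(w,*c[i],.053)); 
# flange disk centroid : dark region
print(dark(w,314,195,22,70))
s=cam("scene"); t=cam("top")
for d,uv in((s,(380.5,174)),(t,(215,224.5))): print(onz(d,*uv,.053))
print(env.get_state()["tcp_pos"])
```

```text
[307 192  14  16 166] [313.1746988  200.08433735] [0.51069547 0.25732471 0.053     ]
[(np.int32(566), array([312.64, 192.01]), [32, 32])]
[0.51900786 0.2543158  0.053     ]
[0.50886905 0.25082936 0.053     ]
[0.50748484 0.25007806 0.14045951]
```

>>> step_arm:
  series:
    - [[0.2, 0.3, -1.5], 0, 90]
    - [[0.3, 0.5, -3], 0, 100]
    - [[0.3, 0.5, -5], 0, 110]
    - [[0.3, 0.5, -6.5], 0, 110]
    - [[0.3, 0.5, -6.5], 0, 110]

```text
clock: 3.78
tcp_pos: [0.509, 0.2547, 0.0734]
orientation: [-0.002, 0.705, 0.71, -0.0]
wrist_force: [-0.4, -0.8, -0.6]
finger_gap: 0.049
```

Run:
```python
from h import *
w=cam("wrist"); s=env.get_state(); print(s["clock"],s["tcp_pos"],s["orientation"],s["finger_gap"])
crop(w,210,160,410,310,4,"w4.png")
hsv=cv2.cvtColor(w["frame"],cv2.COLOR_RGB2HSV)
m=((hsv[...,1]<40)&(hsv[...,2]>110)).astype(np.uint8)
n,l,st,c=cv2.connectedComponentsWithStats(m)
for i in range(1,n):
    if abs(c[i][0]-312)<25 and st[i][4]>20 : print(st[i],c[i],onz(w,*c[i],.053)); 
print(proj(w,s["tcp_pos"]))
```

```text
3.825 [0.50984107 0.25494583 0.07455468] [-0.00196454  0.70450284  0.70969808  0.00072213] 0.04893597803102806
[302 229  20  22 305] [311.40983607 239.92459016] [0.51083214 0.25774873 0.053     ]
(np.float64(309.52495020686433), np.float64(261.39235963576215))
```

View pics/w4.png

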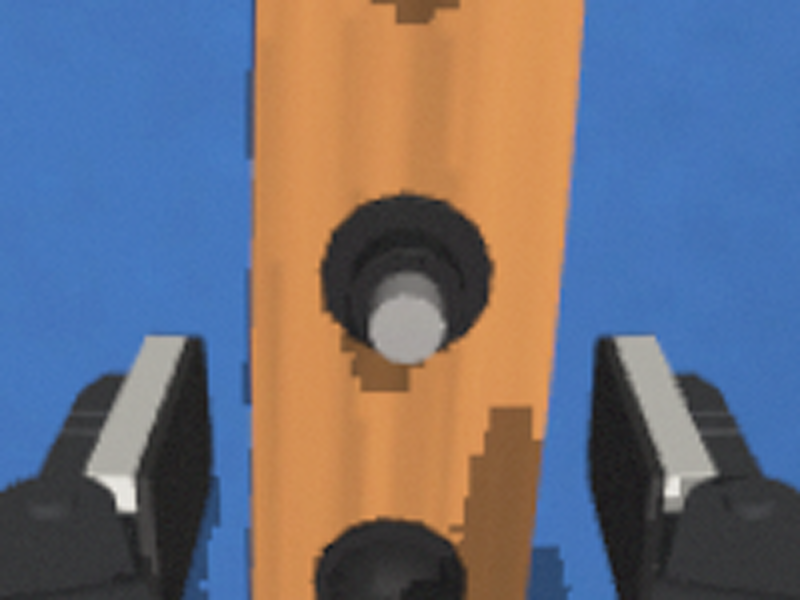

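>>> step_arm:
  series:
    - [[0.1, 0.2, -1.5], 0, 110]
    - [[0.1, 0.2, -3], 0, 110]
    - [[0.1, 0.2, -3.8], 0, 120]
    - [[0.1, 0.2, -3.8], 0, 120]

```text
clock: 4.32
tcp_pos: [0.51, 0.2567, 0.0355]
orientation: [-0.002, 0.705, 0.71, -0.0]
wrist_force: [0.4, -0.5, -0.5]
finger_gap: 0.0453
```

Run:
```python
from h import *
w=cam("wrist"); s=env.get_state(); print(s["clock"],s["tcp_pos"],s["orientation"],s["finger_gap"],s["wrist_force"])
crop(w,210,160,410,310,4,"w5.png")
print(proj(w,s["tcp_pos"]))
```

```text
4.375 [0.51054266 0.25684414 0.03616879] [-2.15852151e-03  7.04513054e-01  7.09687665e-01  3.41378294e-04] 0.04481829064807093 [-0.37861594 -0.3705727   1.16309835]
(np.float64(308.936520336647), np.float64(261.1093386204208))
```

View pics/w5.png

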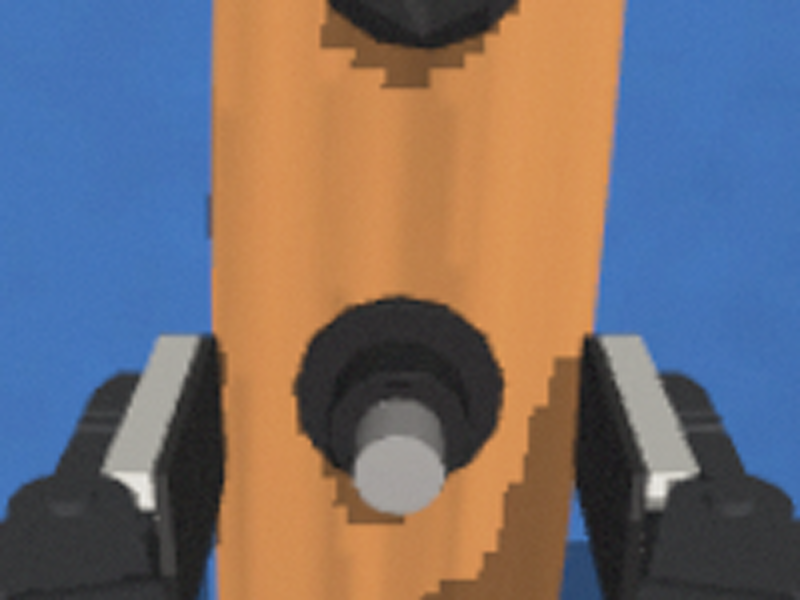

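Pin and collar are centred between the pads at enlarged column 400. I'll close on the collar.

>>> step_arm:
  series:
    - [[0, 0.05, -0.1], 0, 150]
    - [[0, 0.05, -0.1], 0, 180]
    - [[0, 0.05, -0.1], 0, 210]
    - [[0, 0.05, -0.1], 0, 255]
    - [[0, 0.05, -0.1], 0, 255]
  newtons: 40

```text
clock: 5.0
tcp_pos: [0.5109, 0.2574, 0.0357]
orientation: [-0.002, 0.705, 0.71, 0.001]
wrist_force: [-1.0, 0.5, 4.6]
finger_gap: 0.0138
```

>>> step_arm:
  series:
    - [[0, 0, 0], 0, 255]
    - [[0, 0, 0], 0, 255]

```text
clock: 5.25
tcp_pos: [0.5109, 0.2575, 0.0357]
orientation: [-0.002, 0.705, 0.71, 0.001]
wrist_force: [-0.4, 0.2, 2.7]
finger_gap: 0.014
```

Run:
```python
from h import *
w=cam("wrist"); s=env.get_state(); print(s["clock"],s["tcp_pos"],s["orientation"],s["finger_gap"],s["wrist_force"])
crop(w,210,160,410,310,4,"w6.png")
```

```text
5.3 [0.51087496 0.25747175 0.03569256] [-0.00198376  0.70451855  0.70968241  0.00075126] 0.014053684459160746 [-0.79655603 -0.41141916  3.37855229]
```

View pics/w6.png

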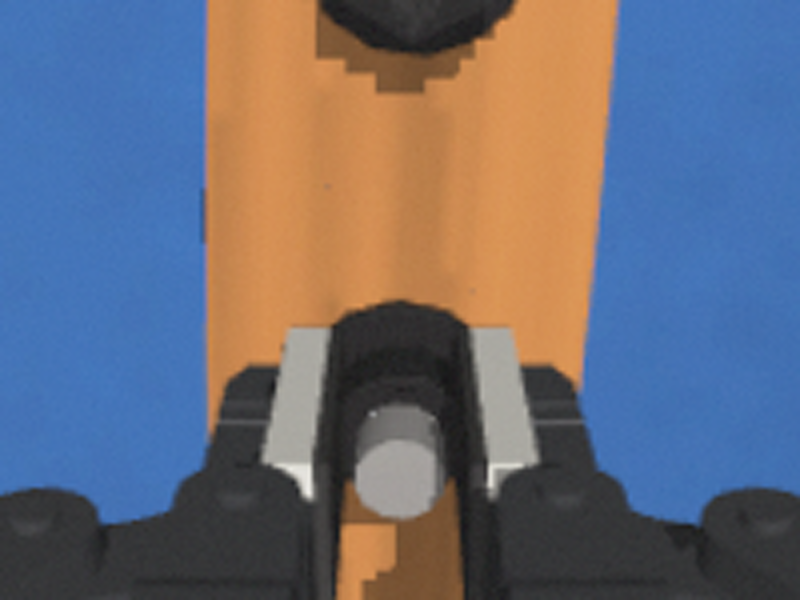

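The pads are on the collar, but the gap reads 14 mm where 18 is expected. I'll lift a little and check the hold.

>>> step_arm:
  series:
    - [[0, 0, 0.5], 0, 255]
    - [[0, 0, 1.5], 0, 255]
    - [[0, 0, 3], 0, 255]
    - [[0, 0, 4], 0, 255]
    - [[0, 0, 4], 0, 255]

```text
clock: 5.92
tcp_pos: [0.5119, 0.2578, 0.0772]
orientation: [-0.001, 0.705, 0.71, 0.002]
wrist_force: [-0.4, 1.2, 0.2]
finger_gap: 0.0139
```

Run:
```python
from h import *
w=cam("wrist"); s=env.get_state(); print(s["clock"],s["tcp_pos"],s["orientation"],s["finger_gap"],s["wrist_force"])
crop(w,210,160,410,310,4,"w7.png")
d=cam("scene"); crop(d,330,120,430,200,8,"s7.png")
```

```text
5.975 [0.51133525 0.25761888 0.07642924] [-0.00164507  0.70450958  0.70969122  0.00138346] 0.014142580201129427 [-0.15175405  0.4206971  -0.20602471]
```

View pics/w7.png

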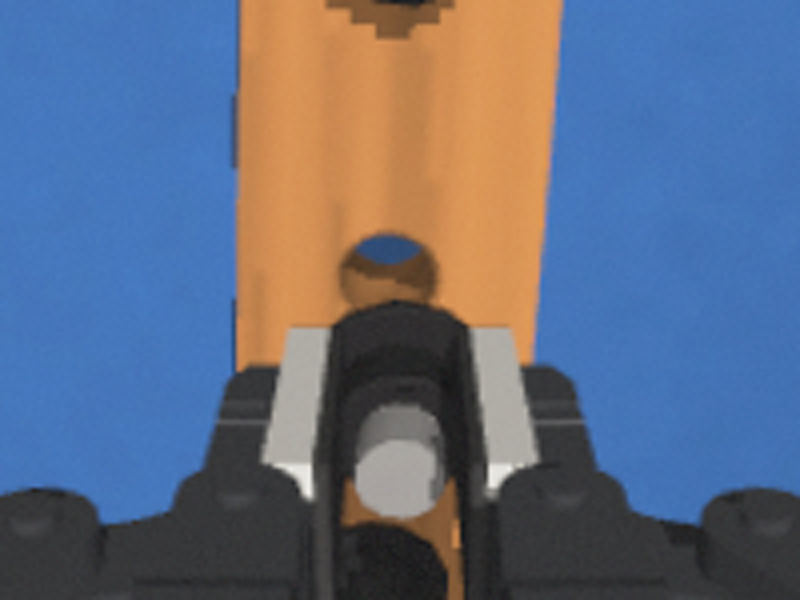

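View pics/s7.png

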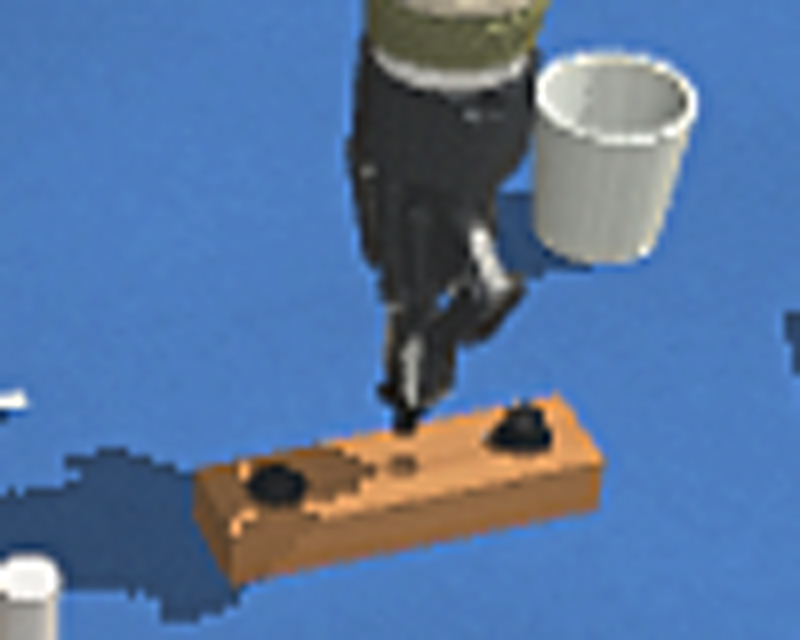

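The rivet is held upright and its image in the gripper has not changed. The stand hole is empty and visible at about (388,270) in the crop. Next I'll carry it over to the hole.

>>> step_arm:
  series:
    - [[0, -3, 3], 0, 255]
    - [[-0.3, -9, 5], 0, 255]
    - [[-0.8, -15, 5], 0, 255]
    - [[-1.2, -21, 5], 0, 255]
    - [[-1.6, -27, 5], 0, 255]

```text
clock: 6.65
tcp_pos: [0.4942, -0.0142, 0.1255]
orientation: [-0.002, 0.704, 0.71, 0.001]
wrist_force: [0.5, 0.3, -0.4]
finger_gap: 0.0144
```

>>> step_arm:
  series:
    - [[-0.5, -5, 0], 0, 255]
    - [[-0.7, -9, 0], 0, 255]
    - [[-0.8, -11, 0], 0, 255]
    - [[-0.8, -11, 0], 0, 255]
    - [[-0.8, -11, 0], 0, 255]

```text
clock: 7.28
tcp_pos: [0.4859, -0.1236, 0.1251]
orientation: [-0.003, 0.704, 0.71, 0.001]
wrist_force: [0.4, -0.3, -0.2]
finger_gap: 0.0146
```

Run:
```python
from h import *
w=cam("wrist"); s=env.get_state(); print(s["clock"],s["tcp_pos"],s["orientation"],s["finger_gap"],s["wrist_force"])
crop(w,210,110,410,310,3,"w8.png")
d=cam("scene"); crop(d,220,130,320,230,6,"s8.png")
```

```text
7.325 [ 0.48593888 -0.12334     0.12520079] [-0.00249059  0.70408405  0.71011189  0.00074106] 0.013859197205474353 [ 0.36087644 -0.62435518 -0.43595297]
```

View pics/w8.png

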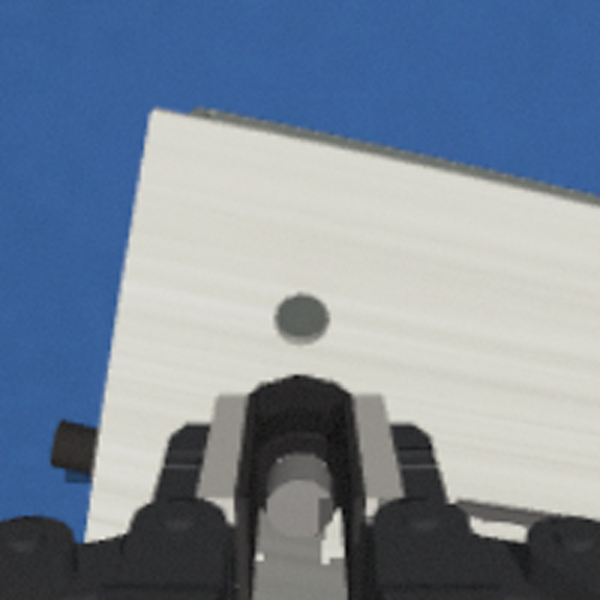

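View pics/s8.png

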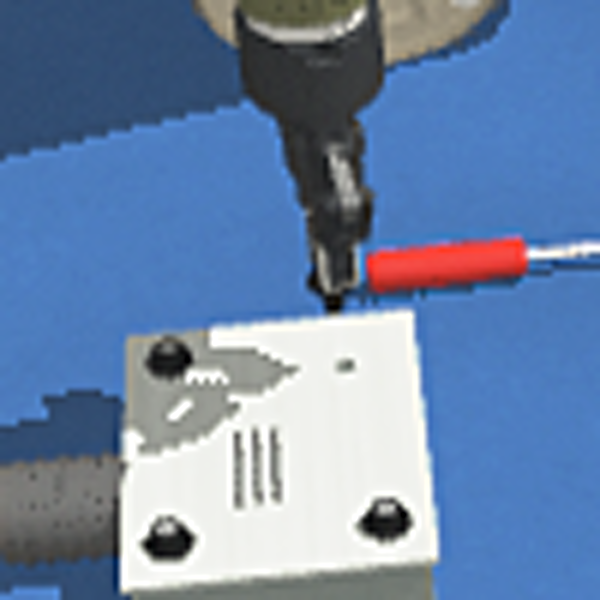

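Run:
```python
from h import *
w=cam("wrist"); s=env.get_state(); p=s["tcp_pos"]; print(p)
g=cv2.cvtColor(w["frame"],cv2.COLOR_RGB2GRAY)
sub=(g[195:234,285:335]<185).astype(np.uint8)
for c in cv2.findContours(sub,cv2.RETR_EXTERNAL,cv2.CHAIN_APPROX_NONE)[0]:
    if 60<cv2.contourArea(c)<400:
        e=cv2.fitEllipse(c); m=cv2.moments(c); u=e[0][0]+285;v=e[0][1]+195
        print("hole",cv2.contourArea(c),e,(u,v),m["m10"]/m["m00"]+285,m["m01"]/m["m00"]+195,onz(w,u,v,.058)-p)
print(g[258:286:1,309]); print(g[279,292:330])
# flange far edge
print(g[228:248,309],g[228:248,310])
for v in (235,235.5,236): print(onz(w,309.5,v,p[2]-.0057)-p)
for v in (276,277,278): print(onz(w,309.3,v,p[2]+.0173)-p)
```

```text
[ 0.48616843 -0.12321149  0.12540473]
hole 229.0 ((24.731916427612305, 21.35663414001465), (16.511611938476562, 17.86115837097168), 90.4391860961914) (309.7319164276123, 216.35663414001465) 309.7197962154294 216.35807860262008 [ 0.00071658  0.00129691 -0.06740473]
[ 39  37  55  78  98  98  99  99 101 101 100 100 135 140 137 138 139 139
 139 139 137 136 136 137 138 137 135 138]
[ 40  28  34  29  54  68  64 134 137 138 136 140 138 136 137 138 139 136
 135 137 137 139 137 136 101  86  85  85  83  50 103  92  27  27  28  39
  49  57]
[211 213 213 213 211 210 184  40  38  40  39  38  42  41  38  40  38  39
  32  32] [211 211 213 212 212 212 186  71  43  40  40  41  34  37  41  41  40  39
  34  29]
[ 0.0005739  0.0122731 -0.0057   ]
[ 0.00057669  0.01199009 -0.0057    ]
[ 0.00057948  0.01170669 -0.0057    ]
[0.00064178 0.00089514 0.0173    ]
[0.00064701 0.00034848 0.0173    ]
[ 0.00065225 -0.00020025  0.0173    ]
```

In the wrist view the hole is centred near (309.7,216.4), +1.3 mm in y from the TCP. The pin top and flange edge put the rivet axis about 1.0 to 1.4 mm to -y. I'll shift +2.5 mm in y, x unchanged, and lower.

>>> step_arm:
  series:
    - [[0, 0.25, -1], 0, 255]
    - [[0, 0.25, -2], 0, 255]
    - [[0, 0.25, -2.5], 0, 255]
    - [[0, 0.25, -2.5], 0, 255]
    - [[0, 0.25, -2.5], 0, 255]

```text
clock: 8.05
tcp_pos: [0.4863, -0.1208, 0.1005]
orientation: [-0.002, 0.704, 0.71, 0.001]
wrist_force: [-0.1, -0.0, -0.1]
finger_gap: 0.0139
```

```bash
cat > look.py <<'E'
import sys
from h import *
w=cam("wrist"); s=env.get_state(); p=s["tcp_pos"]; print(s["clock"],p,s["orientation"],s["wrist_force"])
crop(w,260,190,360,300,5,sys.argv[1])
g=cv2.cvtColor(w["frame"],cv2.COLOR_RGB2GRAY)
sub=(g[195:245,285:335]<185).astype(np.uint8)
for c in cv2.findContours(sub,cv2.RETR_EXTERNAL,cv2.CHAIN_APPROX_NONE)[0]:
    if 60<cv2.contourArea(c)<450:
        e=cv2.fitEllipse(c); u=e[0][0]+285;v=e[0][1]+195
        print("hole",cv2.contourArea(c),e,(u,v),(onz(w,u,v,.058)-p)*1000)
E
python3 look.py w9.png
```

```text
8.1 [ 0.48637614 -0.12091206  0.10061108] [-0.00203914  0.70392608  0.71026978  0.00087164] [ 0.30871046  0.15361493 -0.71296457]
```

View pics/w9.png

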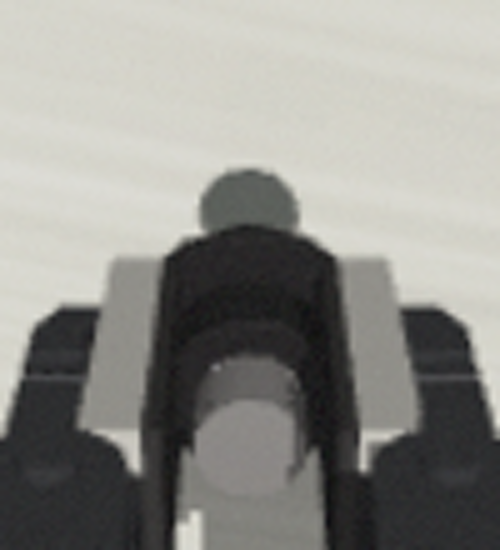

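Run:
```python
from h import *
w=cam("wrist"); p=env.get_state()["tcp_pos"]
g=cv2.cvtColor(w["frame"],cv2.COLOR_RGB2GRAY)
print(g[218:240,309],g[218:240,310]); print(g[231,295:325])
for v in (223,223.5,224): print("holefar",(onz(w,309.5,v,.058)-p)*1000-[0,6.5,0])
for v in (234.5,235,235.5): print("flange",(onz(w,309.5,v,p[2]-.0057)-p)*1000-[0,14,0])
for v in (279,279.5): print("pin",(onz(w,309.5,v,p[2]+.0173)-p)*1000)
```

```text
[209 210 211 213 216 176  96  95  96  93  96  95  95  95  96  96  84  34
  38  42  40  40] [209 212 211 213 214 177  95  96  95  94  96  96  97  95  94  93  87  45
  41  44  37  38]
[215 217 218 212 185 111  93  93  93  93  96  96  93  96  95  95  95  95
  95  94  94  95  94 114 155 202 209 209 207 209]
holefar [  0.653349    -1.20987081 -42.69765013]
holefar [  0.65674296  -1.55242193 -42.69765013]
holefar [  0.66014095  -1.89538394 -42.69765013]
flange [ 0.63700026 -1.44505086 -5.7       ]
flange [ 0.63980076 -1.72778773 -5.7       ]
flange [ 0.64260497 -2.01090292 -5.7       ]
pin [ 0.8032294 -0.7508971 17.3      ]
pin [ 0.8059634  -1.02722407 17.3       ]
```

>>> step_arm:
  series:
    - [[0, 0.02, -0.8], 0, 255]
    - [[0, 0.02, -1.5], 0, 255]
    - [[0, 0.02, -1.5], 0, 255]
    - [[0, 0.02, -1.6], 0, 255]
    - [[0, 0.02, -1.6], 0, 255]

```text
clock: 8.78
tcp_pos: [0.4865, -0.1208, 0.0848]
orientation: [-0.002, 0.704, 0.71, 0.001]
wrist_force: [-0.3, -0.2, 0.2]
finger_gap: 0.0138
```

>>> step_arm:
  series:
    - [[0, 0, -0.05], 0, 255]
    - [[0, 0, -0.1], 0, 255]
    - [[0, 0, -0.13], 0, 255]

```text
clock: 9.15
tcp_pos: [0.4865, -0.1208, 0.0835]
orientation: [-0.002, 0.704, 0.71, 0.001]
wrist_force: [0.0, 0.1, -0.0]
finger_gap: 0.0138
```

>>> step_arm:
  series:
    - [[0, 0, -0.03], 0, 255]
    - [[0, 0, -0.06], 0, 255]

```text
clock: 9.4
tcp_pos: [0.4865, -0.1207, 0.0829]
orientation: [-0.002, 0.704, 0.71, 0.001]
wrist_force: [-0.5, 0.6, -0.9]
finger_gap: 0.0143
```

>>> step_arm:
  series:
    - [[0, 0, -0.03], 0, 255]
    - [[0, 0, -0.06], 0, 255]

```text
clock: 9.65
tcp_pos: [0.4865, -0.1207, 0.0822]
orientation: [-0.002, 0.704, 0.71, 0.001]
wrist_force: [0.9, 0.2, -1.1]
finger_gap: 0.0145
```

>>> step_arm:
  series:
    - [[0, 0, -0.03], 0, 255]
    - [[0, 0, -0.06], 0, 255]

```text
clock: 9.9
tcp_pos: [0.4865, -0.1207, 0.0816]
orientation: [-0.002, 0.704, 0.71, 0.001]
wrist_force: [-0.1, -0.3, -1.0]
finger_gap: 0.014
```

>>> step_arm:
  series:
    - [[0, 0, -0.03], 0, 255]
    - [[0, 0, -0.06], 0, 255]

```text
clock: 10.15
tcp_pos: [0.4865, -0.1208, 0.081]
orientation: [-0.002, 0.704, 0.71, 0.001]
wrist_force: [-0.3, -0.3, -0.0]
finger_gap: 0.014
```

>>> step_arm:
  series:
    - [[0, 0, -0.05], 0, 255]
    - [[0, 0, -0.1], 0, 255]

```text
clock: 10.4
tcp_pos: [0.4865, -0.1207, 0.08]
orientation: [-0.002, 0.704, 0.71, 0.001]
wrist_force: [1.7, -0.0, -0.7]
finger_gap: 0.0139
```

>>> step_arm:
  series:
    - [[0, 0, -0.05], 0, 255]
    - [[0, 0, -0.1], 0, 255]

```text
clock: 10.65
tcp_pos: [0.4865, -0.1208, 0.0789]
orientation: [-0.002, 0.704, 0.71, 0.001]
wrist_force: [0.2, 0.6, -0.9]
finger_gap: 0.0139
```

```bash
python3 look.py w10.png
```

```text
10.7 [ 0.48650874 -0.12073165  0.07884876] [-0.00188502  0.70390039  0.71029558  0.00093711] [-0.97217625 -0.36103007 -0.46602517]
hole 301.0 ((24.530906677246094, 45.20753860473633), (9.686441421508789, 49.68999481201172), 89.91699981689453) (309.5309066772461, 240.20753860473633) [  0.78709566   2.65822258 -20.84875652]
```

View pics/w10.png

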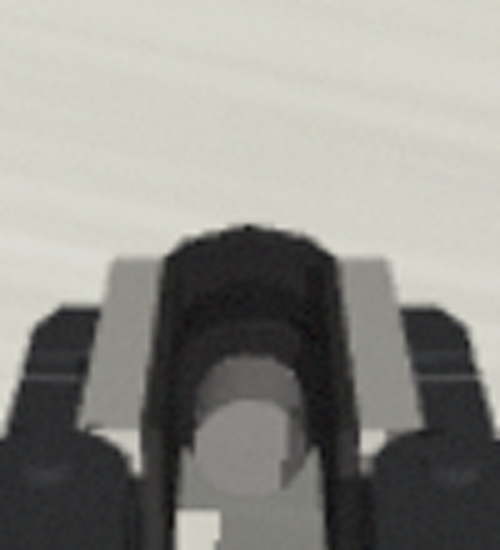

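The flange and pin are at the same pixels as before, about 5 mm below where the foot would have touched, and there is no force. So the shank is in the hole. I'll continue down.

>>> step_arm:
  series:
    - [[0, 0, -0.2], 0, 255]
    - [[0, 0, -0.4], 0, 255]
    - [[0, 0, -0.6], 0, 255]

```text
clock: 11.08
tcp_pos: [0.4864, -0.1207, 0.0726]
orientation: [-0.002, 0.704, 0.71, 0.001]
wrist_force: [-0.2, 0.3, -0.2]
finger_gap: 0.0137
```

>>> step_arm:
  series:
    - [[0, 0, -0.2], 0, 255]
    - [[0, 0, -0.4], 0, 255]
    - [[0, 0, -0.6], 0, 255]
    - [[0, 0, -0.6], 0, 255]

```text
clock: 11.58
tcp_pos: [0.4863, -0.1206, 0.0665]
orientation: [-0.002, 0.704, 0.71, 0.001]
wrist_force: [-0.0, 0.4, 0.4]
finger_gap: 0.0143
```

>>> step_arm:
  series:
    - [[0, 0, -0.05], 0, 255]
    - [[0, 0, -0.1], 0, 255]

```text
clock: 11.82
tcp_pos: [0.4864, -0.1207, 0.0655]
orientation: [-0.002, 0.704, 0.71, 0.001]
wrist_force: [0.7, -0.2, 0.8]
finger_gap: 0.0142
```

>>> step_arm:
  series:
    - [[0, 0, -0.04], 0, 255]
    - [[0, 0, -0.07], 0, 255]

```text
clock: 12.08
tcp_pos: [0.4863, -0.1207, 0.0648]
orientation: [-0.002, 0.704, 0.71, 0.001]
wrist_force: [-0.0, 0.3, 0.3]
finger_gap: 0.0144
```

>>> step_arm:
  series:
    - [[0, 0, -0.03], 0, 255]
    - [[0, 0, -0.05], 0, 255]

```text
clock: 12.32
tcp_pos: [0.4864, -0.1207, 0.0643]
orientation: [-0.002, 0.704, 0.71, 0.001]
wrist_force: [0.3, 0.1, -0.1]
finger_gap: 0.0142
```

>>> step_arm:
  series:
    - [[0, 0, -0.03], 0, 255]
    - [[0, 0, -0.05], 0, 255]

```text
clock: 12.58
tcp_pos: [0.4863, -0.1207, 0.0638]
orientation: [-0.002, 0.704, 0.71, 0.001]
wrist_force: [0.3, -0.2, -0.4]
finger_gap: 0.0143
```

>>> step_arm:
  series:
    - [[0, 0, -0.02], 0, 255]
    - [[0, 0, -0.03], 0, 255]

```text
clock: 12.82
tcp_pos: [0.4863, -0.1207, 0.0636]
orientation: [-0.002, 0.704, 0.71, 0.001]
wrist_force: [0.2, 0.1, 1.9]
finger_gap: 0.0141
```

>>> step_arm:
  series:
    - [[0, 0, -0.02], 0, 255]
    - [[0, 0, -0.02], 0, 255]

```text
clock: 13.08
tcp_pos: [0.4864, -0.1207, 0.0635]
orientation: [-0.002, 0.704, 0.71, 0.001]
wrist_force: [-1.6, -0.4, 2.5]
finger_gap: 0.0141
```

```bash
python3 look.py w11.png
python3 - <<'E'
from h import *
d=cam("scene"); crop(d,220,130,320,230,6,"s11.png")
E
```

```text
13.125 [ 0.48637283 -0.12064025  0.06349639] [-0.00198816  0.70390017  0.71029558  0.00089128] [-1.32796906  1.11838562  1.7917848 ]
hole 301.0 ((24.61795997619629, 45.22354507446289), (9.675938606262207, 49.600494384765625), 89.87406921386719) (309.6179599761963, 240.2235450744629) [ 0.76391832  9.30242545 -5.49638566]
```

View pics/w11.png

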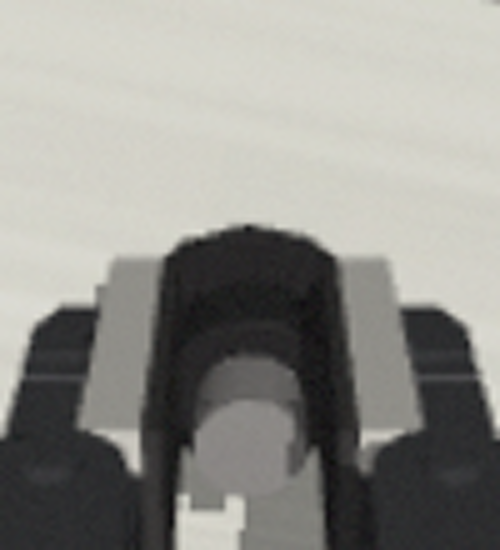

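View pics/s11.png

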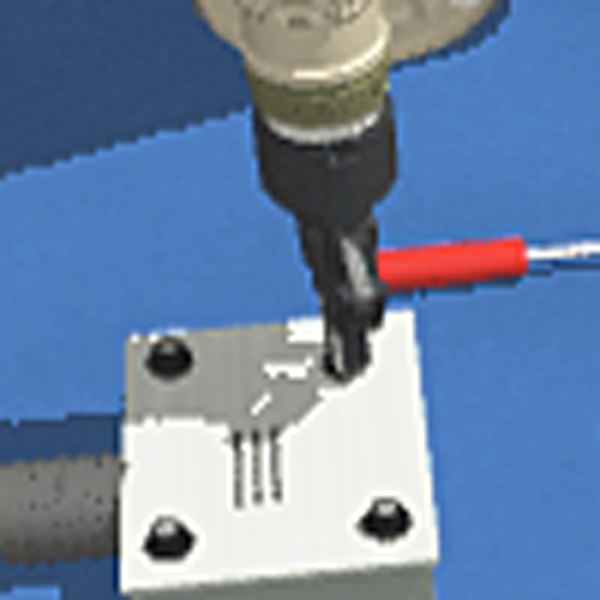

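The rivet is seated: contact begins at TCP z 0.0636 against 0.0637 expected, at about 2 N, and the pin is still up. I'll release it and rise.

>>> step_arm:
  series:
    - [[0, 0, 0], 0, 200]
    - [[0, 0, 0], 0, 160]
    - [[0, 0, 0], 0, 110]
    - [[0, 0, 0], 0, 110]
    - [[0, 0, 0.5], 0, 110]

```text
clock: 13.8
tcp_pos: [0.4861, -0.1205, 0.0684]
orientation: [-0.002, 0.704, 0.71, 0.001]
wrist_force: [0.6, 0.1, 0.0]
finger_gap: 0.0486
```

>>> step_arm:
  series:
    - [[0, 0, 1.5], 0, 110]
    - [[0, 0, 3.5], 0, 110]
    - [[0, 0, 4.5], 0, 110]
    - [[0, 0, 4.5], 0, 110]

```text
clock: 14.3
tcp_pos: [0.4869, -0.1209, 0.1146]
orientation: [-0.001, 0.704, 0.71, 0.001]
wrist_force: [0.2, 0.2, -1.0]
finger_gap: 0.0487
```

Run:
```python
from h import *
w=cam("wrist"); s=env.get_state(); p=s["tcp_pos"]; print(s["clock"],p,s["wrist_force"],s["finger_gap"])
crop(w,210,160,410,310,4,"w12.png")
d=cam("scene"); crop(d,220,130,320,230,6,"s12.png")
```

```text
14.35 [ 0.48629295 -0.12064952  0.11375158] [ 0.37882236  0.67444434 -0.17128009] 0.048607345700752175
```

View pics/w12.png

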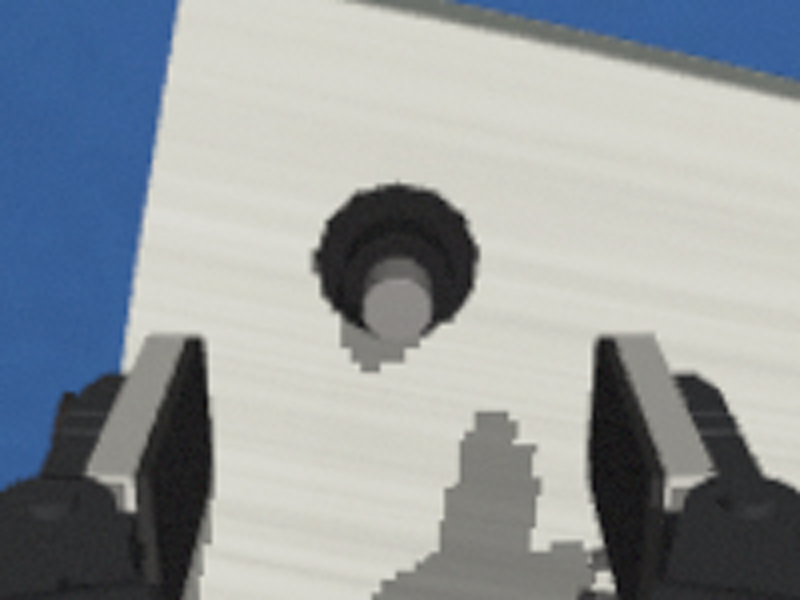

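View pics/s12.png

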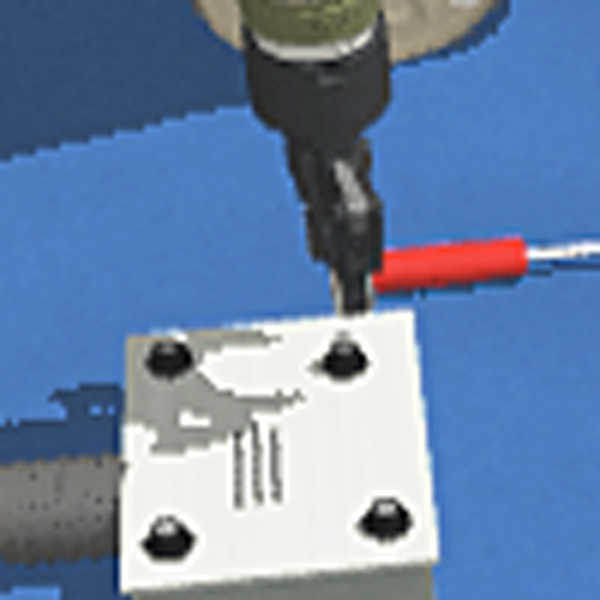

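The flange is flush on the cover, with the pin standing up at about (397,308) in the crop. Next I'll shut the fingers and come down on the pin.

>>> step_arm:
  series:
    - [[0, -0.1, 0], 0, 180]
    - [[0, -0.1, 0], 0, 255]
    - [[0, -0.1, 0], 0, 255]
    - [[0, -0.1, 0], 0, 255]
    - [[0, -0.1, 0], 0, 255]

```text
clock: 15.02
tcp_pos: [0.4859, -0.1215, 0.1132]
orientation: [-0.002, 0.704, 0.71, 0.001]
wrist_force: [0.1, -0.4, -0.2]
finger_gap: -0.0
```

>>> step_arm:
  series:
    - [[0, 0, -1], 0, 255]
    - [[0, 0, -2], 0, 255]
    - [[0, 0, -2.8], 0, 255]
    - [[0, 0, -2.8], 0, 255]
    - [[0, 0, -2.8], 0, 255]

```text
clock: 15.65
tcp_pos: [0.4859, -0.1215, 0.0852]
orientation: [-0.003, 0.704, 0.71, 0.001]
wrist_force: [-0.0, 0.3, -0.1]
finger_gap: -0.0001
```

Run:
```python
from h import *
w=cam("wrist"); s=env.get_state(); p=s["tcp_pos"]; print(s["clock"],p,s["wrist_force"],s["finger_gap"])
crop(w,210,160,410,310,4,"w13.png")
```

```text
15.7 [ 0.48605039 -0.12153062  0.08533773] [ 0.33988408 -0.52529501  0.58476229] 7.466412277677681e-05
```

View pics/w13.png

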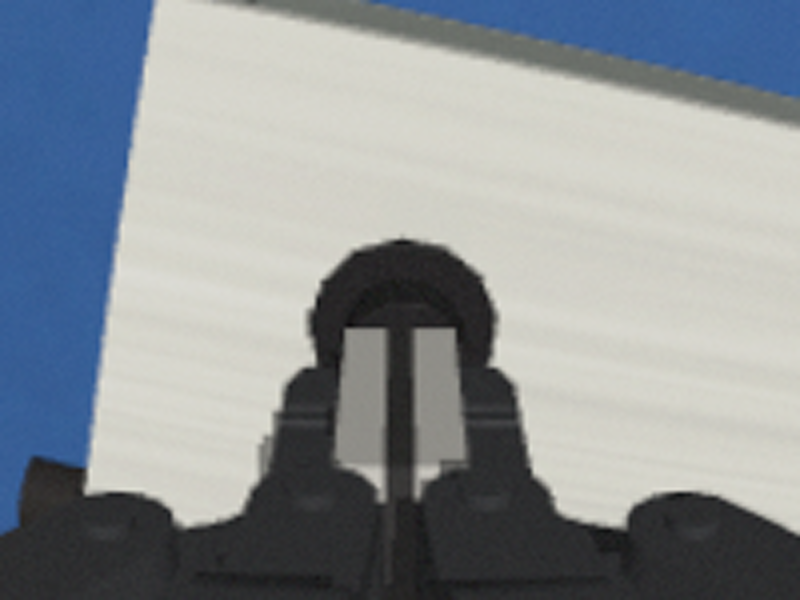

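The shut fingertips are centred over the rivet at column 402, with the collar behind them. I'll descend slowly until I feel the pin.

>>> step_arm:
  series:
    - [[0, 0, -0.1], 0, 255]
    - [[0, 0, -0.2], 0, 255]
    - [[0, 0, -0.3], 0, 255]
    - [[0, 0, -0.3], 0, 255]

```text
clock: 16.2
tcp_pos: [0.486, -0.1215, 0.0823]
orientation: [-0.002, 0.704, 0.71, 0.001]
wrist_force: [0.5, -0.9, 0.4]
finger_gap: 0.0001
```

>>> step_arm:
  series:
    - [[0, 0, -0.05], 0, 255]
    - [[0, 0, -0.1], 0, 255]
    - [[0, 0, -0.1], 0, 255]

```text
clock: 16.58
tcp_pos: [0.486, -0.1215, 0.0812]
orientation: [-0.002, 0.704, 0.71, 0.001]
wrist_force: [-0.3, 0.5, -0.0]
finger_gap: 0.0002
```

>>> step_arm:
  series:
    - [[0, 0, -0.03], 0, 255]
    - [[0, 0, -0.05], 0, 255]
    - [[0, 0, -0.05], 0, 255]

```text
clock: 16.95
tcp_pos: [0.486, -0.1216, 0.0809]
orientation: [-0.002, 0.704, 0.71, 0.001]
wrist_force: [-0.0, 0.1, 2.7]
finger_gap: 0.0
```

>>> step_arm:
  series:
    - [[0, 0, -0.03], 0, 255]
    - [[0, 0, -0.05], 0, 255]
    - [[0, 0, -0.05], 0, 255]

```text
clock: 17.32
tcp_pos: [0.4861, -0.1216, 0.0807]
orientation: [-0.002, 0.704, 0.71, 0.001]
wrist_force: [-1.6, 0.4, 6.2]
finger_gap: -0.0001
```

>>> step_arm:
  series:
    - [[0, 0, -0.03], 0, 255]
    - [[0, 0, -0.06], 0, 255]
    - [[0, 0, -0.06], 0, 255]

```text
clock: 17.7
tcp_pos: [0.4861, -0.1215, 0.0806]
orientation: [-0.002, 0.704, 0.71, 0.001]
wrist_force: [-2.1, -0.2, 7.3]
finger_gap: -0.0001
```

>>> step_arm:
  series:
    - [[0, 0, -0.03], 0, 255]
    - [[0, 0, -0.06], 0, 255]
    - [[0, 0, -0.06], 0, 255]

```text
clock: 18.08
tcp_pos: [0.4861, -0.1216, 0.0806]
orientation: [-0.002, 0.704, 0.71, 0.001]
wrist_force: [-1.8, 0.9, 8.3]
finger_gap: -0.0001
```

>>> step_arm:
  series:
    - [[0, 0, -0.03], 0, 255]
    - [[0, 0, -0.06], 0, 255]
    - [[0, 0, -0.06], 0, 255]

```text
clock: 18.45
tcp_pos: [0.4861, -0.1216, 0.0806]
orientation: [-0.002, 0.704, 0.71, 0.001]
wrist_force: [-2.2, 0.3, 8.1]
finger_gap: -0.0003
```

The arm yields about 13 N per mm of command offset, so I'll increase the offset gently.

>>> step_arm:
  series:
    - [[0, 0, -0.05], 0, 255]
    - [[0, 0, -0.07], 0, 255]
    - [[0, 0, -0.07], 0, 255]

```text
clock: 18.82
tcp_pos: [0.4861, -0.1216, 0.0806]
orientation: [-0.001, 0.704, 0.71, 0.001]
wrist_force: [-2.6, 0.8, 8.5]
finger_gap: 0.0003
```

>>> step_arm:
  series:
    - [[0, 0, -0.06], 0, 255]
    - [[0, 0, -0.08], 0, 255]
    - [[0, 0, -0.08], 0, 255]

```text
clock: 19.2
tcp_pos: [0.4862, -0.1216, 0.0805]
orientation: [-0.001, 0.704, 0.71, 0.001]
wrist_force: [-3.0, 2.0, 8.8]
finger_gap: 0.0002
```

>>> step_arm:
  series:
    - [[0, 0, -0.07], 0, 255]
    - [[0, 0, -0.09], 0, 255]
    - [[0, 0, -0.09], 0, 255]

```text
clock: 19.58
tcp_pos: [0.4862, -0.1216, 0.0804]
orientation: [-0.001, 0.704, 0.71, 0.001]
wrist_force: [-3.0, 1.5, 9.9]
finger_gap: -0.0002
```

>>> step_arm:
  series:
    - [[0, 0, -0.07], 0, 255]
    - [[0, 0, -0.1], 0, 255]
    - [[0, 0, -0.1], 0, 255]

```text
clock: 19.95
tcp_pos: [0.4862, -0.1216, 0.0803]
orientation: [-0.001, 0.704, 0.71, 0.001]
wrist_force: [-3.0, 1.5, 10.0]
finger_gap: -0.0
```

The pin is starting to move at about 10 N. I'll follow it down.

>>> step_arm:
  series:
    - [[0, 0, -0.1], 0, 255]
    - [[0, 0, -0.15], 0, 255]
    - [[0, 0, -0.2], 0, 255]

```text
clock: 20.32
tcp_pos: [0.4862, -0.1216, 0.0791]
orientation: [-0.0, 0.704, 0.71, 0.001]
wrist_force: [-3.0, 1.2, 10.4]
finger_gap: -0.0001
```

>>> step_arm:
  series:
    - [[0, 0, -0.12], 0, 255]
    - [[0, 0, -0.16], 0, 255]
    - [[0, 0, -0.2], 0, 255]

```text
clock: 20.7
tcp_pos: [0.4862, -0.1216, 0.078]
orientation: [-0.0, 0.704, 0.71, 0.001]
wrist_force: [-3.5, 1.7, 11.0]
finger_gap: -0.0003
```

>>> step_arm:
  series:
    - [[0, 0, -0.12], 0, 255]
    - [[0, 0, -0.17], 0, 255]
    - [[0, 0, -0.22], 0, 255]
    - [[0, 0, -0.27], 0, 255]
    - [[0, 0, -0.32], 0, 255]

```text
clock: 21.32
tcp_pos: [0.4862, -0.1216, 0.0757]
orientation: [0.0, 0.704, 0.71, 0.001]
wrist_force: [-3.3, 1.5, 9.9]
finger_gap: -0.0
```

>>> step_arm:
  series:
    - [[0, 0, -0.12], 0, 255]
    - [[0, 0, -0.17], 0, 255]
    - [[0, 0, -0.22], 0, 255]
    - [[0, 0, -0.27], 0, 255]
    - [[0, 0, -0.32], 0, 255]

```text
clock: 21.95
tcp_pos: [0.4861, -0.1216, 0.0733]
orientation: [0.0, 0.704, 0.71, 0.001]
wrist_force: [-3.1, 1.0, 10.7]
finger_gap: -0.0002
```

>>> step_arm:
  series:
    - [[0, 0, -0.11], 0, 255]
    - [[0, 0, -0.15], 0, 255]
    - [[0, 0, -0.18], 0, 255]

```text
clock: 22.32
tcp_pos: [0.4861, -0.1215, 0.0724]
orientation: [0.001, 0.704, 0.71, 0.001]
wrist_force: [-3.5, 1.7, 9.6]
finger_gap: 0.0001
```

>>> step_arm:
  series:
    - [[0, 0, -0.1], 0, 255]
    - [[0, 0, -0.12], 0, 255]
    - [[0, 0, -0.14], 0, 255]

```text
clock: 22.7
tcp_pos: [0.4862, -0.1215, 0.0718]
orientation: [0.001, 0.704, 0.711, 0.001]
wrist_force: [-3.2, 1.4, 10.3]
finger_gap: -0.0001
```

>>> step_arm:
  series:
    - [[0, 0, -0.09], 0, 255]
    - [[0, 0, -0.11], 0, 255]
    - [[0, 0, -0.12], 0, 255]

```text
clock: 23.08
tcp_pos: [0.4861, -0.1216, 0.0715]
orientation: [0.001, 0.704, 0.711, 0.001]
wrist_force: [-3.9, 1.5, 9.5]
finger_gap: 0.0001
```

>>> step_arm:
  series:
    - [[0, 0, -0.09], 0, 255]
    - [[0, 0, -0.11], 0, 255]
    - [[0, 0, -0.11], 0, 255]

```text
clock: 23.45
tcp_pos: [0.4861, -0.1216, 0.0712]
orientation: [0.001, 0.704, 0.711, 0.001]
wrist_force: [-2.5, 1.7, 10.1]
finger_gap: 0.0003
```

>>> step_arm:
  series:
    - [[0, 0, -0.09], 0, 255]
    - [[0, 0, -0.11], 0, 255]
    - [[0, 0, -0.11], 0, 255]

```text
clock: 23.82
tcp_pos: [0.4861, -0.1215, 0.071]
orientation: [0.001, 0.704, 0.711, 0.002]
wrist_force: [-2.6, 1.0, 9.6]
finger_gap: -0.0001
```

>>> step_arm:
  series:
    - [[0, 0, -0.09], 0, 255]
    - [[0, 0, -0.11], 0, 255]
    - [[0, 0, -0.11], 0, 255]

```text
clock: 24.2
tcp_pos: [0.4861, -0.1216, 0.0707]
orientation: [0.002, 0.704, 0.711, 0.002]
wrist_force: [-2.8, 0.9, 9.0]
finger_gap: 0.0003
```

>>> step_arm:
  series:
    - [[0, 0, 0.2], 0, 255]
    - [[0, 0, 1], 0, 255]
    - [[0, 0, 3], 0, 255]
    - [[0, 0, 5], 0, 255]
    - [[0, 0, 5], 0, 255]

```text
clock: 24.82
tcp_pos: [0.4874, -0.1221, 0.1222]
orientation: [0.003, 0.704, 0.711, 0.002]
wrist_force: [0.2, 0.4, 0.6]
finger_gap: -0.0001
```

>>> step_arm:
  series:
    - [[0, 0, 0], 0, 120]
    - [[0, 0, 0], 0, 100]
    - [[0, 0, 0], 0, 100]

```text
clock: 25.2
tcp_pos: [0.487, -0.1219, 0.1215]
orientation: [0.003, 0.704, 0.711, 0.002]
wrist_force: [0.1, -0.1, -0.8]
finger_gap: 0.0516
```

Run:
```python
from h import *
w=cam("wrist"); s=env.get_state(); p=s["tcp_pos"]; print(s["clock"],p,s["wrist_force"],s["finger_gap"])
crop(w,210,160,410,310,4,"w14.png")
d=cam("scene"); crop(d,220,130,320,230,6,"s14.png")
```

```text
25.25 [ 0.48707009 -0.12195948  0.12161042] [0.56725155 0.23686853 0.19015445] 0.05168382165804353
```

View pics/w14.png

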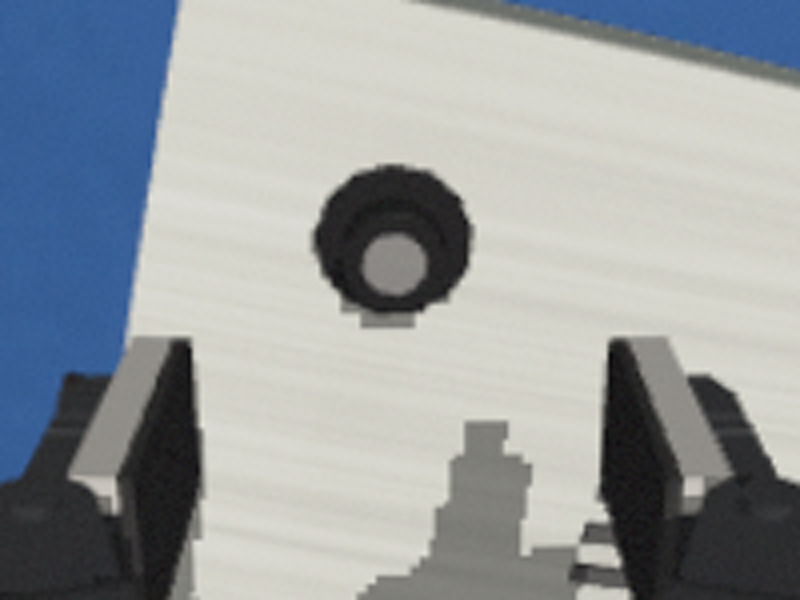

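View pics/s14.png

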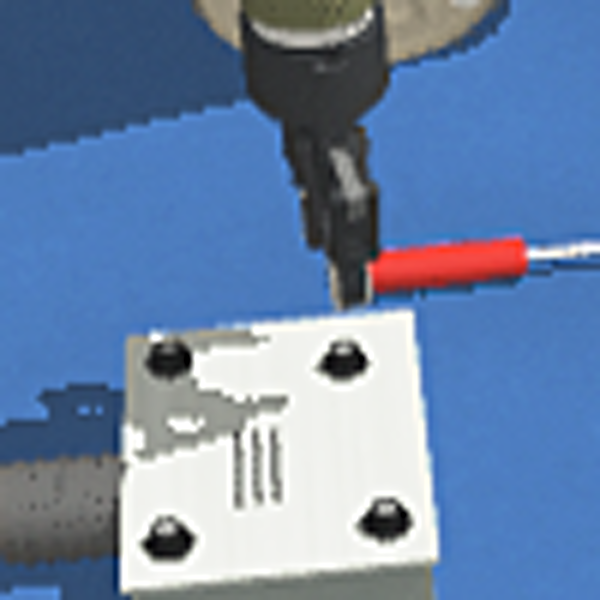

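The pin now looks flush: its grey disc at (394,265) in the crop lies in the collar with no side wall showing, and the flange is flat on the cover. The fingers are clear of everything, so I'll hand in.

Run:
```python
from workcell import env
print(env.hand_in());
```

```text
the job is handed in; nothing more can be done
None
```

I took the rivet from the stand's middle hole and seated it in the empty hole. I then released it and pressed the pin in with the shut fingertips. The job was handed in at about 25 s.

- **Seating:** contact came at TCP z 0.0636 m against 0.0637 m expected, with about 2 N. The pictures before pressing showed the flange on the cover and the pin still up.
- **Pressing:** the highest force I read was about 11.7 N in total (11.0 N downwards), under the 15 N limit. Readings came only at the end of each move. Pin travel from contact to end was about 9.8 mm, allowing for the cover sinking about 0.5 mm.
- **Last check:** the wrist view shows the grey pin top flush in the collar and the flange flat on the cover. The scene view shows the rivet matching the three fixed ones. The fingers were about 5 cm above and touching nothing.
- **Disagreements:**
  - The finger gap read 14 mm on the 18 mm collar, but the rivet was held firmly.
  - There was a side force of about 3 N while pressing.
  - The wrist camera's y positions drifted by about 0.5 mm with depth.
- **Not checked:** I did not measure the plug, bolt or bystanders again at the end. Nothing was felt or seen to touch them.

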